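# Register a batten in the sawing board and lock it with the cam

## Task

Set the loose batten up for sawing, only by pushing with the fingertips, never lifting it: push it back flat against the fence of the sawing board and slide it along the fence, past the cam, until its end meets the length stop. Then swing the cam's lever round towards you until the cam holds the batten tight, and take the hand away. The length stop is already set, so do not shift it, and leave the saw, the pencil and the two cut pieces where they lie.

Things in the scene. Friction and masses are not known exactly. Their poses are not given: they have to be found in the camera images.
- saw_board: plywood sawing board on the table, fixed: 130 mm deep (x), 176 mm wide (y), top 24 mm above the table; origin at the centre of its underside, x from the worker's side to the fence, y to the left along the fence. The fence is a wooden rail along the whole far edge: face at x = +45 mm, 20 mm thick, top 48 mm above the table, with a 2 mm saw kerf at y = -12 mm.
- batten: loose plain pale batten, 105 mm long (y), 30 mm wide (x), 22 mm high, 0.05 to 0.1 kg; origin at the centre of its underside. It lies flat on the board, right of the cam, off the fence and a little skew; its right end may overhang the board. Seated, its origin is at the board's x = +30 mm, 52.5 mm to the right of the stop's face.
- stop_face (a point): centre of the length stop's face that the batten's left end must meet; axes as the board's. The stop is a wooden block, 29 mm deep and 22 mm wide, in the left corner before the fence, with a bridge over the fence and a black knob (top 74 mm above the table). Its place along the fence varies by 16 mm; it holds against 80 N and must not be shifted.
- cam_pivot (a point): bolt of the cam at mid-height of cam and lever (34.5 mm above the table), 55 mm before the fence's face, at the board's y = +28 mm. The cam is a wooden disc 44 mm across and 18 mm high, set 8 mm off-centre on the bolt; open, it leaves 6 to 8 mm beside a seated batten.
- lever_end (a point): centre of the round end (24 mm across) of the cam's lever, 86 mm from the bolt, at mid-height. The lever is a bar 18 mm wide, 25.5 to 43.5 mm above the table. At the start it points to the left and towards the worker; a closed pair of fingertips fits between it and the stop.
- cam (a joint): cam angle, rad, growing counter-clockwise seen from above: 0 to 0.25 at the start, 1.25 when the lever meets a small steel pin on the board; the lever points 1.05 minus this angle to the left of the board's -x. The cam touches a seated batten at about 1.1 and presses harder beyond. The hinge is stiff (0.12 N m) and stays where it is left; 5 to 20 N at the lever clamps it.
- gent_saw: small saw with a turned dark handle and brass back, lying flat, 255 mm long; origin at the table below the joint of blade and handle. Leave alone.
- cut_1: piece already cut, 60 x 30 x 22 mm, lying on the table; origin at the centre of its underside. Leave alone.
- cut_2: a second such piece. Leave alone.
- pencil: pencil, 123 mm long, 7 mm thick, lying on the table behind the board; origin at its middle, underside. Leave alone.
- disc_rack: wire rack with upright round iron discs to the left of the board, fixed, an obstacle: about 80 mm deep (x), 150 mm wide (y), discs up to 160 mm above the table; origin on the table below its middle. Keep hand and arm clear of it. Also in the way, and fixed: a wooden drawer chest 105 mm high between robot and board, its far side at about x = 0.44 m, y from -0.09 to 0.15 m.

How it is judged (in metres and radians):
On the way, in this order (a step that is already met when the one before it is completed fails the run):
1. the batten lies flat against the fence and its end meets the length stop, the cam still off it (x of batten in the frame of saw_board above 0.027 m and y of batten in the frame of stop_face above -0.0555 m and angle between the y axis of batten and the y axis of saw_board, either way round below 0.035 rad and z of batten in the frame of saw_board below 0.0265 m and angle between batten's own z axis and vertical below 0.06 rad and contact force between cam and batten below 1 N), for 0.2 s.
2. the cam's lever is swung round and the cam presses on the batten (value of joint cam above 0.85 rad and contact force between cam and batten above 4 N), for 0.2 s.
At the end, for the whole second after the job is handed in: The batten lies on the board within 2.5 mm of the fence, square to within 2 degrees and with its end within 3 mm of the length stop, and the cam, its lever swung round, presses it against the fence with more than 4 N after the hand is gone (all of step 2 and x of batten in the frame of saw_board above 0.0275 m and y of batten in the frame of stop_face above -0.0555 m and angle between the y axis of batten and the y axis of saw_board, either way round below 0.035 rad and z of batten in the frame of saw_board below 0.0265 m and angle between batten's own z axis and vertical below 0.06 rad and linear speed of batten below 0.01 m/s); the robot touches nothing.
It fails at once if the batten is lifted or tipped (z of batten in the frame of saw_board above 0.03 m or angle between batten's own z axis and vertical above 0.15 rad).
It fails at once if the length stop is shifted by more than 2.5 mm (distance of stop_face from where it was at the start of the episode above 0.0025 m).
It fails at once if the saw, the pencil or a cut piece is moved by more than 20 mm (distance of any of gent_saw, cut_1, cut_2, pencil from where it was at the start of the episode above 0.02 m).
It also fails if it takes over 64 s, if anything falls off the work surface, if the arm or the gripper's body presses on something with over 40 N, if the wrist force passes 120 N, or if a joint passes its speed limit or range.

## Robot

A 6-joint arm with a two-finger parallel gripper is mounted at the origin on a cart in front of the work surface, level with it; the furniture and walls round the work are solid. World frame = base frame: x ahead of the robot, y to its left, z up, the work surface at z = 0. Lengths are in m, angles in degrees, forces in N, time in s.
With the tool pointing down it reaches from about 0.375 to 0.9 m from the base axis. Payload 3.1 kg.
Tool frame: the origin (TCP) lies on the centre line of the jaws, within the pads' length; the fingertips stand 8 mm ahead of it and the grasp point (between the pads) lies 11 mm behind it; z points along the fingers, y is the line along which they close (so a half turn about z gives the same grasp; the last joint's range is limited). The gripper opens to 87 mm and grips with 3 to 60 N. Pads are 19 mm wide; open, the fingers measure 117 mm over their backs; the gripper's body (75 mm by 190 mm) begins 51 mm behind the grasp point.
Start: joints at [58.528, 30.224, 82.088, -0, 67.689, -10.227], TCP at [0.226, 0.583, 0.231] pointing down, gripper open.
Joint ranges: [-176.69, 176.69], [-43.24, 126.21], [12.49, 139.97], [-82, 262], [0, 151.66], [-163.58, 163.58]. Speed limits (degrees/s): [159.86, 159.86, 180, 180, 180, 180].

## Interface

Orientations are given as a 3x3 rotation matrix whose columns are the frame's x, y, z axes.
In Python, from rig import * gives the robot as it stands.
- The arm moves only by the tool step_arm, never from a script. Its argument "targets" is a list of rows, each a list of 5 numbers: the opening, from -1 (shut) to 1 (fully open), then the shift along the world's x, y, z normalised to -1 to 1, where 1 is 0.25 m, then the turn about the world's z normalised to -1 to 1, where 1 is 180 degrees. In form: [[fingers, x, y, z, turn], ...]. A call has 1 to 20 rows; each row is the pose to reach, as a shift and turn from the pose commanded when the call began, turning the shorter way round; what a row does not reach only later rows make up. A row lasts 1/10 s, in which the tool goes at most 50 mm and 8.59 degrees, less where a joint would pass 70% of its speed; a pose out of reach is approached as far as the arm can. A call with a number of a shift or a turn outside -1 to 1 is refused whole. A call with a gripper value outside its range is refused whole. The fingers move at their own pace and stop on an object; the grip force is fixed at half the most. Time passes only in rows, so rows that repeat a pose let the fingers close. It gives the time, the measured TCP pose, the force, the opening and the grip force at its end, in the units of the state.
- read_state(): the state, without advancing time (a new reading comes with each control period).
- capture(name): name is "side" or "top" or "wrist"; returns a dict with "color" (480x640x3 uint8, red, green, blue), "mtx" (3x3 intrinsics, pixels), "k1" (the pictures are not rectified: a ray, as slopes to the right and down, at radius r is drawn at 1 + k1 r^2 times it, then the intrinsics apply), "pose" (4x4, takes a point from camera to world coordinates). Camera axes: x right, y down, z forward; pixel columns grow to the right and rows downward; lengths in m; the calibration is good to about 2 mm. A picture is of the moment at which its call begins. There is no depth.
- hand_in(): hands the job in; it is judged then, once.
The state is a dict: "time_s": time; "joint_positions": joint angles; "qvel": joint speeds; "tau": joint torques, N m; "position": TCP position; "tcp_rot": TCP orientation; "force": force on the tool from outside, world axes, zero at the start; "moment": the same for the moment, N m; "opening": opening from 0.0 (shut) to 1.0 (fully open); "grasp_force": force on a finger pad.
Only numpy, scipy, OpenCV 4.12 (cv2) and the standard library are available. Lean on these libraries where they do the work, as an engineer would, in place of code of your own. Each camera call takes 0.05 s, during which the arm holds its last target. There are 200 camera calls.

## Working session

There is one attempt and no reset: what is moved stays moved. The work goes in short steps, Python scripts to look and compute and a tool call to move; the robot and the scene stay as the last step left them, time stands still between calls to the robot, and variables do not carry over. Pictures are saved under pics/ and viewed, at most 11 in all, crops included, and the job is handed in when it is done.

Besides the shell and the picture viewer there is one more tool, called after "Call:" in YAML: its name, and indented under it one key for each argument. step_arm: Moves the arm, as the interface text tells. Scaled input: -1 to 1 covers 0.25 m each way for a shift and 180 degrees each way for a turn. Its arguments: {"type":"object","properties":{"targets":{"type":"array","items":{"type":"array","items":{"type":"number"}}}},"required":["targets"]}

```bash
mkdir -p pics; ls
python3 - <<'E'
from rig import *
import cv2,numpy as np
for n in ["top","side"]:
    c=capture(n); cv2.imwrite(f"pics/{n}0.png",c["color"][...,::-1]); np.savez(f"{n}0.npz",**c)
    print(n,c["mtx"].round(1).tolist(),c["k1"],np.round(c["pose"],3).tolist())
s=read_state();print(s)
E
```

```text
pics
top [[600.8, 0.0, 324.7], [0.0, 600.8, 242.7], [0.0, 0.0, 1.0]] 0.045393070396713336 [[-0.012, -0.992, 0.122, 0.462], [-1.0, 0.011, -0.008, 0.195], [0.006, -0.123, -0.992, 1.123], [0.0, 0.0, 0.0, 1.0]]
side [[527.2, 0.0, 320.5], [0.0, 527.2, 232.2], [0.0, 0.0, 1.0]] -0.07108345836223391 [[0.937, -0.131, 0.325, 0.217], [-0.35, -0.412, 0.841, -0.791], [0.024, -0.901, -0.432, 0.544], [0.0, 0.0, 0.0, 1.0]]
{'time_s': 0.1, 'joint_positions': array([ 5.85291518e+01,  3.02742703e+01,  8.21484922e+01, -5.52621194e-04,
        6.76896069e+01, -1.02280169e+01]), 'qvel': array([-0.07930494, -0.17586531, -0.11756849,  0.05073231,  0.04878312,
        0.05751759]), 'tau': array([-4.91424216e-04, -4.40985525e+01, -1.77150893e+01,  6.34251977e-02,
        5.33650559e-02, -5.44025318e-05]), 'position': array([0.22609364, 0.58198526, 0.22966578]), 'tcp_rot': array([[-9.32054366e-01,  3.62317023e-01, -1.01627012e-03],
       [ 3.62318289e-01,  9.32052919e-01, -1.67738952e-03],
       [ 3.39470757e-04, -1.93163148e-03, -9.99998077e-01]]), 'force': array([-0.52403997,  0.36087717, -0.07158017]), 'moment': array([0.03867538, 0.00811993, 0.00079463]), 'grasp_force': 0.0, 'opening': 1.0017567966143885}
```

View pics/top0.png

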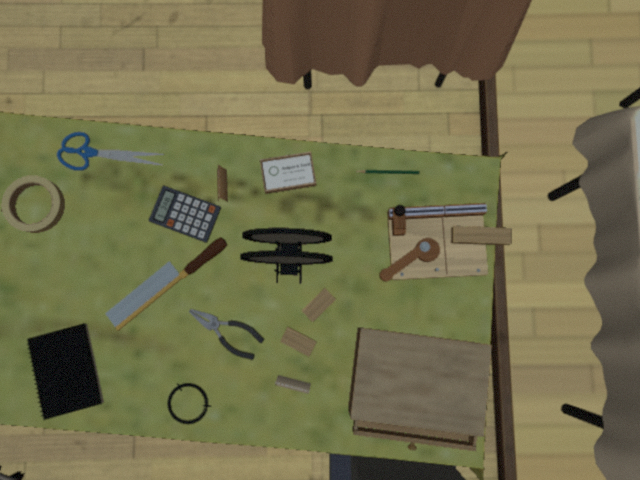

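View pics/side0.png

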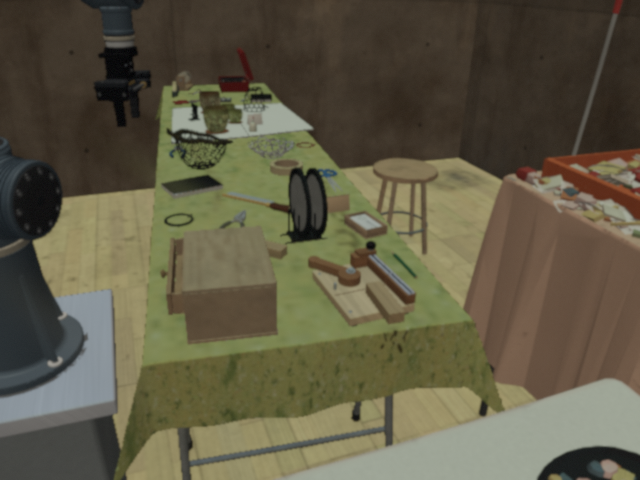

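The top view shows the board at px (388–487, 205–280), the batten at (451–511, 227–243), the lever end at about (386,274), the bolt at (425,247), the knob at (399,211), the rack at (287,250), and the chest at (350–490, 328–445). The side view agrees with this.

```bash
cat > h.py <<'E'
import numpy as np,cv2
def ray(c,px):
    k1=float(c["k1"]);M=c["mtx"];d=(np.array(px,float)-[M[0,2],M[1,2]])/[M[0,0],M[1,1]]
    u=d.copy()
    for _ in range(20): u=d/(1+k1*(u@u))
    P=c["pose"];v=P[:3,:3]@[u[0],u[1],1];return P[:3,3],v/np.linalg.norm(v)
def onz(c,px,z):
    o,v=ray(c,px);return o+v*(z-o[2])/v[2]
def tri(rs):
    A=sum(np.eye(3)-np.outer(v,v) for o,v in rs);b=sum((np.eye(3)-np.outer(v,v))@o for o,v in rs)
    X=np.linalg.solve(A,b);return X,max(np.linalg.norm((np.eye(3)-np.outer(v,v))@(X-o)) for o,v in rs)
def proj(c,X):
    P=c["pose"];q=P[:3,:3].T@(np.array(X)-P[:3,3]);u=q[:2]/q[2];u=u*(1+float(c["k1"])*(u@u))
    return u*[c["mtx"][0,0],c["mtx"][1,1]]+c["mtx"][:2,2]
E
python3 - <<'E'
from h import *
c=dict(np.load("top0.npz"))
for n,p,z in [("bl",(388,280),.024),("br",(487,277),.024),("fenceTL",(388,207),.048),("fenceTR",(487,205),.048),("batL",(452,235),.046),("batR",(511,236),.046),("bolt",(425,247),.044),("lev",(386,275),.0435),("knob",(399,211),.07),("rack",(287,250),.1),("chestTL",(360,328),.105),("cut",(320,304),.02)]:
    print(n,onz(c,p,z).round(3))
E
```

```text
bl [0.528 0.071 0.024]
br [ 0.531 -0.109  0.024]
fenceTL [0.659 0.071 0.048]
fenceTR [ 0.66  -0.109  0.048]
batL [ 0.607 -0.044  0.046]
batR [ 0.603 -0.15   0.046]
bolt [0.585 0.005 0.044]
lev [0.536 0.077 0.044]
knob [0.647 0.054 0.07 ]
rack [0.577 0.252 0.1  ]
chestTL [0.443 0.13  0.105]
cut [0.486 0.196 0.02 ]
```

Call:
step_arm:
  targets:
    - [-1,0,0,0.4,0]
    - [-1,0,0,0.4,0]
    - [-1,0.2,-0.2,0.4,0.04]
    - [-1,0.4,-0.4,0.4,0.08]
    - [-1,0.6,-0.6,0.4,0.12]
    - [-1,0.8,-0.8,0.4,0.12]
    - [-1,1,-1,0.4,0.12]
    - [-1,1,-1,0.4,0.12]
    - [-1,1,-1,0.4,0.12]
    - [-1,1,-1,0.4,0.12]

```text
time_s: 1.1
position: [0.4806, 0.3282, 0.33]
tcp_rot: [[-1.0, 0.001, 0.002], [0.001, 1.0, -0.002], [-0.002, -0.002, -1.0]]
force: [-0.7, -0.2, -0.0]
opening: 0.171
grasp_force: 0.0
```

Call:
step_arm:
  targets:
    - [-1,0,-0.2,0,0]
    - [-1,0,-0.4,0,0]
    - [-1,0,-0.6,0,0]
    - [-1,0,-0.8,0,0]
    - [-1,0,-1,0,0]
    - [-1,0,-1,0,0]
    - [-1,0,-1,0,0]
    - [-1,0,-1,0,0]
    - [-1,0,-1,0,0]

```text
time_s: 2.0
position: [0.4761, 0.0842, 0.3304]
tcp_rot: [[-1.0, -0.009, -0.0], [-0.009, 1.0, 0.0], [0.0, 0.0, -1.0]]
force: [0.1, -0.2, 0.0]
opening: 0.01
grasp_force: 0.0
```

Call:
step_arm:
  targets:
    - [-1,0,-0.2,0,0]
    - [-1,0.1,-0.32,0,0]
    - [-1,0.1,-0.32,0,0]
    - [-1,0.1,-0.32,0,0]
    - [-1,0.1,-0.32,0,0]

```text
time_s: 2.5
position: [0.5008, 0.0041, 0.3302]
tcp_rot: [[-1.0, -0.008, -0.001], [-0.008, 1.0, 0.001], [0.001, 0.001, -1.0]]
force: [0.8, 0.1, -0.0]
opening: 0.003
grasp_force: 0.0
```

Run:
```python
from rig import *
from h import *
c=capture("wrist"); cv2.imwrite("pics/w1.png",c["color"][...,::-1]); np.savez("w1.npz",**c)
print(c["mtx"].round(1).tolist(),c["k1"],np.round(c["pose"],3).tolist())
s=read_state();print(s["time_s"],s["position"],s["tcp_rot"].round(3),s["force"],s["opening"])
```

```text
[[364.0, 0.0, 318.4], [0.0, 364.0, 236.6], [0.0, 0.0, 1.0]] -0.018881115588345813 [[-0.007, 0.971, 0.24, 0.435], [1.0, 0.006, 0.002, 0.004], [0.001, 0.24, -0.971, 0.485], [0.0, 0.0, 0.0, 1.0]]
2.55 [0.50074947 0.00405998 0.33033046] [[-1.    -0.008 -0.001]
 [-0.008  1.     0.001]
 [ 0.001  0.001 -1.   ]] [-0.32991986  0.44544663  0.1619903 ] 0.002827468945042252
```

View pics/w1.png

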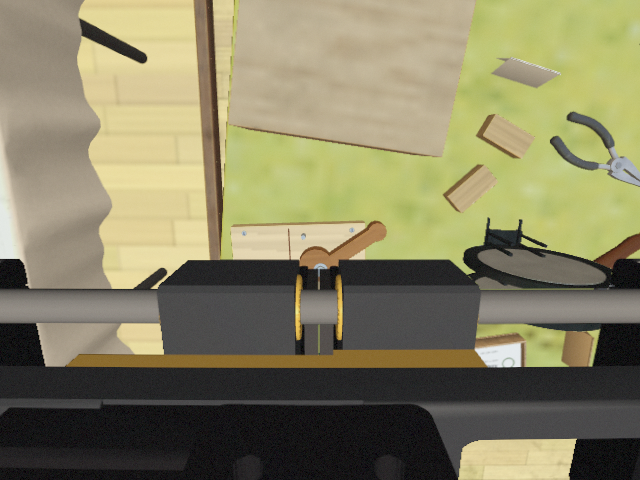

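The wrist camera sits on the robot's side and the hand hides x > 0.57. It sees the lever end at about (376,231), the chest above it and the rack at (540,265). I'll shift forward and take two views.

Call:
step_arm:
  targets:
    - [-1,0.2,-0.1,0,0]
    - [-1,0.4,-0.2,0,0]
    - [-1,0.52,-0.2,0,0]
    - [-1,0.52,-0.2,0,0]
    - [-1,0.52,-0.2,0,0]
    - [-1,0.52,-0.2,0,0]

```text
time_s: 3.15
position: [0.6301, -0.0462, 0.3304]
tcp_rot: [[-1.0, -0.008, -0.002], [-0.008, 1.0, 0.001], [0.002, 0.001, -1.0]]
force: [-0.2, 0.1, 0.7]
opening: 0.001
grasp_force: 0.0
```

Run:
```python
from rig import *
from h import *
c=capture("wrist"); cv2.imwrite("pics/w2.png",c["color"][...,::-1]); np.savez("w2.npz",**c)
```

Call:
step_arm:
  targets:
    - [-1,0.16,0.2,0,0]
    - [-1,0.16,0.4,0,0]
    - [-1,0.16,0.4,0,0]
    - [-1,0.16,0.4,0,0]
    - [-1,0.16,0.4,0,0]

```text
time_s: 3.7
position: [0.6706, 0.0522, 0.331]
tcp_rot: [[-1.0, -0.007, -0.0], [-0.007, 1.0, -0.001], [0.0, -0.001, -1.0]]
force: [-0.3, -0.4, -0.0]
opening: 0.003
grasp_force: 0.0
```

Run:
```python
from rig import *
from h import *
c=capture("wrist"); np.savez("w3.npz",**c)
a=np.load("w2.npz")["color"][:300,120:520,::-1]; b=c["color"][:300,120:520,::-1]
cv2.imwrite("pics/w23.png",cv2.resize(np.hstack([a,b]),None,fx=1,fy=1)); 
cv2.imwrite("pics/w2x.png",cv2.resize(a[80:300],None,fx=2,fy=2,interpolation=cv2.INTER_CUBIC))
cv2.imwrite("pics/w3x.png",cv2.resize(b[80:300],None,fx=2,fy=2,interpolation=cv2.INTER_CUBIC))
```

```text
(no output)
```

View pics/w23.png

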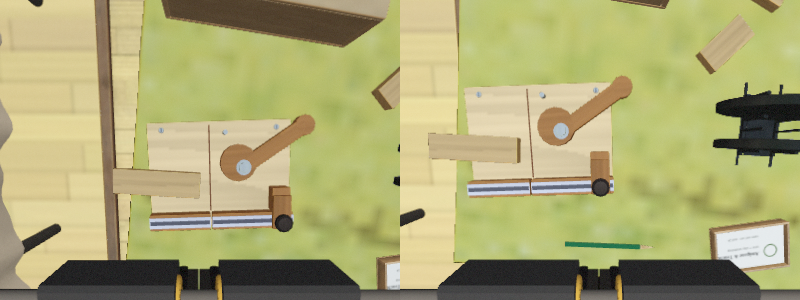

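The two views show the board, fence, kerf, bolt (left crop (243,167), right (560,130)), lever end ((305,125), (622,88)), stop ((281,200), (600,165)) and batten. Enlarging for exact pixels.

Run:
```python
from h import *
a=np.load("w2.npz")["color"];b=np.load("w3.npz")["color"]
A=a[110:240,220:450,::-1];B=b[70:200,130:360,::-1]   # w3 full offset
B=b[70:205,140:370,::-1]
for n,i in(("a",A),("b",B)): cv2.imwrite(f"pics/{n}x.png",cv2.resize(i,None,fx=3.4,fy=3.4,interpolation=cv2.INTER_CUBIC))
```

```text
(no output)
```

View pics/ax.png

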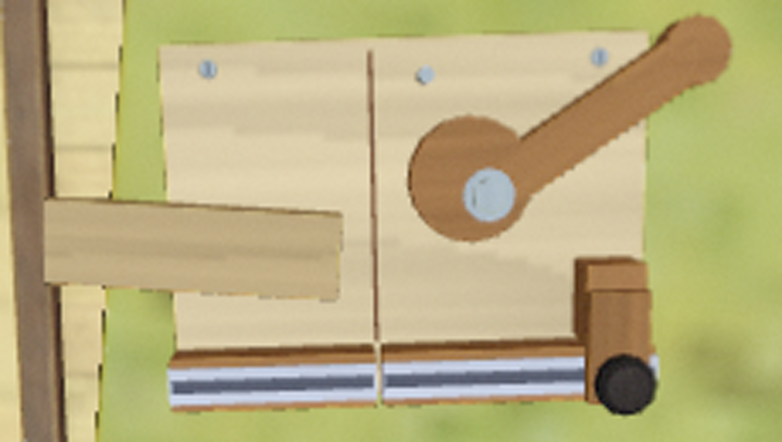

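View pics/bx.png

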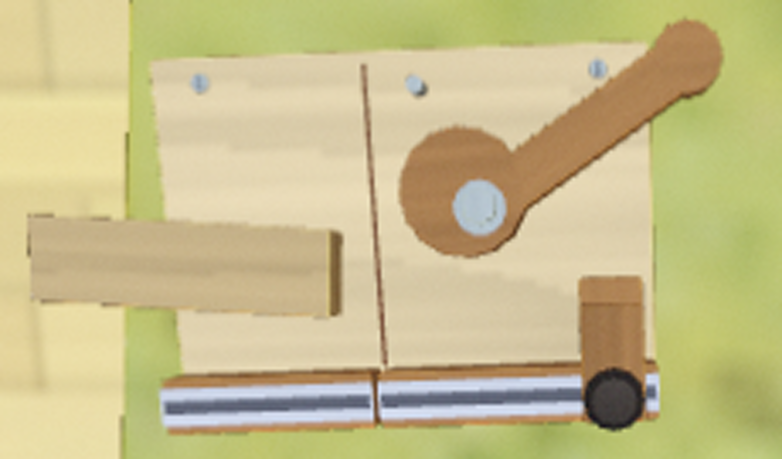

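```bash
cat > m.py <<'E'
from h import *
a=dict(np.load("w2.npz"));b=dict(np.load("w3.npz"))
A=lambda u:(np.array(u)+.5)/3.4-.5+[220,110]
B=lambda u:(np.array(u)+.5)/3.4-.5+[140,70]
for n,p,q in [("bolt",(489,194),(480,208)),("lev",(698,48),(690,56)),("knob",(625,384),(614,400)),
 ("batLn",(342,213),(328,231)),("batLf",(338,300),(331,317)),("batRn",(44,198),(30,216)),("batRf",(46,283),(33,300)),
 ("brdR",(160,45),(152,62)),("brdL",(648,32),(648,43)),("fenRn",(170,367),(163,388)),("fenRf",(170,410),(165,432)),("pin",(425,73),(415,84)),("fbase",(178,352),(184,374)),("kerf fence top",(380,363),(377,376)),("stop bottom",(574,341),(580,361))]:
    X,e=tri([ray(a,A(p)),ray(b,B(q))]);print(n,X.round(4),"err",round(e,4))
print("stopface at z.024", onz(a,A((574,341)),.024),onz(a,A((574,300)),.024),onz(b,B((580,320)),.024), onz(b,B((580,320)),.046))
print("fence base",[onz(c,f(p),.024).round(4) for c,f,p in((a,A,(178,352)),(a,A,(572,341)),(b,B,(185,374)),(b,B,(580,361)))])
print("cam poses",a["pose"][:3,3],b["pose"][:3,3])
E
python3 m.py
```

```text
bolt [0.5875 0.008  0.0436] err 0.0001
lev [0.5373 0.0796 0.0382] err 0.0
knob [0.6506 0.0545 0.0667] err 0.0002
batLn [ 0.5948 -0.0438  0.0466] err 0.0007
batLf [ 0.6247 -0.0447  0.0456] err 0.0001
batRn [ 0.5902 -0.1493  0.0402] err 0.0004
batRf [ 0.6191 -0.1483  0.0469] err 0.0001
brdR [ 0.5368 -0.1095  0.0204] err 0.0004
brdL [0.5308 0.0656 0.0226] err 0.0001
fenRn [ 0.6494 -0.1052  0.0466] err 0.0001
fenRf [ 0.665  -0.1054  0.0475] err 0.0
pin [ 0.5461 -0.0146  0.0338] err 0.0
fbase [ 0.6468 -0.1044  0.0267] err 0.0006
kerf fence top [ 0.6457 -0.0291  0.0494] err 0.0012
stop bottom [0.6404 0.0421 0.0366] err 0.0003
stopface at z.024 [0.64273008 0.04450259 0.024     ] [0.62720127 0.04370016 0.024     ] [0.62619671 0.04194845 0.024     ] [0.62518326 0.04245782 0.046     ]
fence base [array([ 0.6479, -0.105 ,  0.024 ]), array([0.6427, 0.0437, 0.024 ]), array([ 0.6465, -0.1047,  0.024 ]), array([0.6411, 0.042 , 0.024 ])]
cam poses [ 0.56471154 -0.04601832  0.48526593] [0.60492343 0.05264069 0.48579952]
```

Call:
step_arm:
  targets:
    - [-0.08,-0.2,-0.15,0,0.009]
    - [-0.08,-0.35,-0.3,0,0.009]
    - [-0.08,-0.404,-0.45,-0.15,0.009]
    - [-0.08,-0.404,-0.588,-0.3,0.009]
    - [-0.08,-0.404,-0.588,-0.5,0.009]
    - [-0.08,-0.404,-0.588,-0.7,0.009]
    - [-0.08,-0.404,-0.588,-0.85,0.009]
    - [-0.08,-0.404,-0.588,-0.9,0.009]
    - [-0.08,-0.404,-0.588,-0.9,0.009]
    - [-0.08,-0.404,-0.588,-0.9,0.009]

```text
time_s: 4.75
position: [0.5719, -0.0955, 0.1075]
tcp_rot: [[-0.999, -0.034, 0.003], [-0.034, 0.999, -0.001], [-0.003, -0.002, -1.0]]
force: [-0.2, -0.9, 0.6]
opening: 0.458
grasp_force: 0.0
```

Call:
step_arm:
  targets:
    - [-0.08,-0.01,0,-0.12,0]
    - [-0.08,-0.01,0,-0.22,0]
    - [-0.08,-0.01,0,-0.27,0]
    - [-0.08,-0.01,0,-0.278,0]
    - [-0.08,-0.01,0,-0.278,0]
    - [-0.08,-0.01,0,-0.278,0]

```text
time_s: 5.35
position: [0.5693, -0.0949, 0.0376]
tcp_rot: [[-0.999, -0.035, 0.003], [-0.035, 0.999, -0.001], [-0.003, -0.001, -1.0]]
force: [0.1, 0.5, 0.3]
opening: 0.457
grasp_force: 0.0
```

Run:
```python
from rig import *
from h import *
c=capture("wrist");np.savez("w4.npz",**c)
s=read_state();print(s["position"],s["force"])
t=capture("side");np.savez("s4.npz",**t)
i=cv2.resize(t["color"][225:335,300:430,::-1],None,fx=4,fy=4,interpolation=cv2.INTER_CUBIC)
j=cv2.resize(c["color"][:,:,::-1],(587,440))[:, 150:430]
cv2.imwrite("pics/p4.png",np.hstack([i,j]))
```

```text
[ 0.56906842 -0.09483528  0.03754106] [ 0.58104095 -0.17908057  0.13181336]
```

View pics/p4.png

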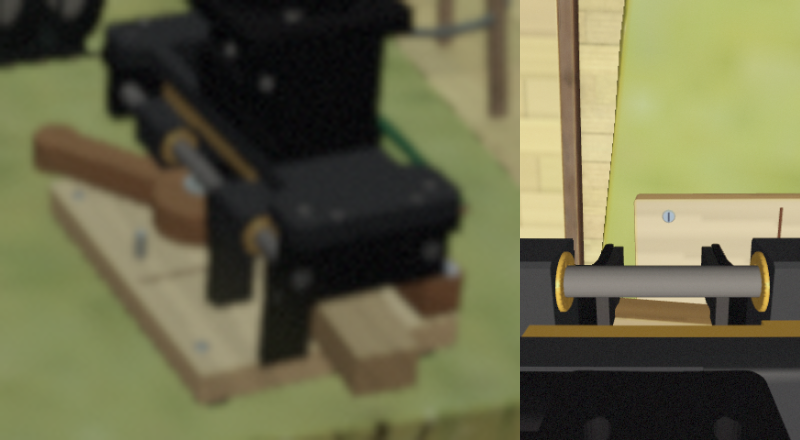

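The fingers straddle the near side of the batten, tips just above the board and clear of the cam (fingers at left crop (230,280) and (285,330)). Pushing to the fence.

Call:
step_arm:
  targets:
    - [-0.08,0.02,0,0,0]
    - [-0.08,0.04,0,0,0]
    - [-0.08,0.055,0,0,0]
    - [-0.08,0.07,0,0,0]
    - [-0.08,0.085,0,0,0]
    - [-0.08,0.1,0,0,0]
    - [-0.08,0.11,0,0,0]
    - [-0.08,0.12,0,0,0]
    - [-0.08,0.13,0,0,0]
    - [-0.08,0.14,0,0,0]
    - [-0.08,0.14,0,0,0]

```text
time_s: 6.55
position: [0.6035, -0.0946, 0.0361]
tcp_rot: [[-0.999, -0.034, 0.001], [-0.034, 0.999, -0.0], [-0.001, -0.0, -1.0]]
force: [0.3, -0.0, 0.4]
opening: 0.458
grasp_force: 0.0
```

Call:
step_arm:
  targets:
    - [-0.08,0.005,0,0,0]
    - [-0.08,0.01,0,0,0]
    - [-0.08,0.012,0,0,0]
    - [-0.08,0.014,0,0,0]
    - [-0.08,0.014,0,0,0]

```text
time_s: 7.05
position: [0.605, -0.0944, 0.036]
tcp_rot: [[-0.999, -0.035, -0.003], [-0.035, 0.999, 0.0], [0.003, 0.0, -1.0]]
force: [-5.1, -1.4, 3.0]
opening: 0.462
grasp_force: 2.6
```

Call:
step_arm:
  targets:
    - [-0.08,-0.04,0,0,0]
    - [-0.08,-0.08,0,0,0]
    - [-0.08,-0.08,0,0.15,0]
    - [-1,-0.08,0,0.3,0]
    - [-1,0,-0.2,0.3,0]
    - [-1,0.1,-0.39,0.3,0]
    - [-1,0.1,-0.39,0.3,0]
    - [-1,0.1,-0.39,0.3,0]
    - [-1,0.1,-0.39,0.3,0]

```text
time_s: 7.95
position: [0.6301, -0.1908, 0.1103]
tcp_rot: [[-0.999, -0.034, -0.002], [-0.034, 0.999, 0.002], [0.002, 0.002, -1.0]]
force: [-0.3, -0.6, -0.1]
opening: 0.032
grasp_force: 0.0
```

Run:
```python
from rig import *
from h import *
s=read_state();print(s["position"],s["force"],s["opening"])
c=capture("top");np.savez("t5.npz",**c)
w=capture("wrist")
i=cv2.resize(c["color"][190:300,370:530,::-1],None,fx=3,fy=3,interpolation=cv2.INTER_CUBIC)
j=cv2.resize(w["color"][:330,200:520,::-1],(320,330))
cv2.imwrite("pics/p5.png",np.hstack([i,j]))
```

```text
[ 0.63007503 -0.19079504  0.11032416] [-0.26117732 -0.64242607 -0.14999577] 0.03242490978200176
```

View pics/p5.png

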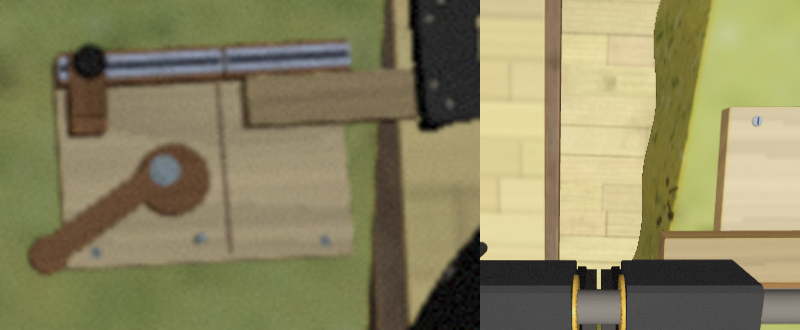

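The batten is now flush with the fence, with its left end at crop (246,100). The hand is above and right of it. Descending and sliding it along the fence.

Call:
step_arm:
  targets:
    - [-1,0,0,-0.12,0]
    - [-1,0,0,-0.22,0]
    - [-1,0,0,-0.285,0]
    - [-1,0,0,-0.29,0]
    - [-1,0,0,-0.29,0]
    - [-1,0,0.05,-0.29,0]
    - [-1,-0.004,0.1,-0.29,0]
    - [-1,-0.005,0.13,-0.29,0]
    - [-1,-0.006,0.16,-0.29,0]
    - [-1,-0.007,0.19,-0.29,0]
    - [-1,-0.008,0.22,-0.29,0]
    - [-1,-0.009,0.25,-0.29,0]
    - [-1,-0.01,0.28,-0.29,0]
    - [-1,-0.011,0.31,-0.29,0]
    - [-1,-0.012,0.34,-0.29,0]
    - [-1,-0.013,0.37,-0.29,0]
    - [-1,-0.014,0.39,-0.29,0]
    - [-1,-0.014,0.4,-0.29,0]
    - [-1,-0.014,0.4,-0.29,0]

```text
time_s: 9.95
position: [0.6278, -0.0915, 0.0385]
tcp_rot: [[-0.999, -0.035, -0.0], [-0.035, 0.999, 0.0], [0.0, 0.0, -1.0]]
force: [0.3, -0.8, -0.4]
opening: 0.003
grasp_force: 0.0
```

Call:
step_arm:
  targets:
    - [-1,0,0.016,0,0]
    - [-1,0,0.028,0,0]
    - [-1,-0.002,0.036,0,0]
    - [-1,-0.002,0.042,0,0]
    - [-1,-0.002,0.046,0,0]
    - [-1,-0.002,0.046,0,0]

```text
time_s: 10.55
position: [0.6274, -0.0803, 0.0385]
tcp_rot: [[-0.999, -0.035, -0.0], [-0.035, 0.999, 0.0], [0.0, 0.0, -1.0]]
force: [-0.4, 0.6, -0.2]
opening: 0.007
grasp_force: 0.0
```

Call:
step_arm:
  targets:
    - [-1,0,0.006,0,0]
    - [-1,0,0.012,0,0]
    - [-1,0,0.016,0,0]
    - [-1,0,0.018,0,0]
    - [-1,0,0.018,0,0]

```text
time_s: 11.05
position: [0.6274, -0.0759, 0.0386]
tcp_rot: [[-0.999, -0.034, -0.0], [-0.034, 0.999, 0.0], [0.0, 0.0, -1.0]]
force: [-0.8, -0.4, -0.8]
opening: 0.004
grasp_force: 0.0
```

Call:
step_arm:
  targets:
    - [-1,0,0.004,0,0]
    - [-1,0,0.008,0,0]
    - [-1,0,0.012,0,0]
    - [-1,0,0.012,0,0]

```text
time_s: 11.45
position: [0.6274, -0.0728, 0.0386]
tcp_rot: [[-0.999, -0.034, -0.0], [-0.034, 0.999, 0.0], [0.0, 0.0, -1.0]]
force: [-0.2, -0.4, 0.3]
opening: 0.002
grasp_force: 0.0
```

Run:
```python
from rig import *
from h import *
s=read_state();print(s["position"],s["force"],s["opening"])
c=capture("side");t=capture("top");np.savez("s6.npz",**c);np.savez("t6.npz",**t)
i=cv2.resize(c["color"][225:335,300:430,::-1],None,fx=3,fy=3,interpolation=cv2.INTER_CUBIC)
j=cv2.resize(t["color"][190:300,370:500,::-1],None,fx=3,fy=3,interpolation=cv2.INTER_CUBIC)
cv2.imwrite("pics/p6.png",np.hstack([i,j]))
```

```text
[ 0.62741235 -0.07282001  0.03856172] [-0.17979909 -0.43501383  0.34635386] 0.0021102657168438096
```

View pics/p6.png

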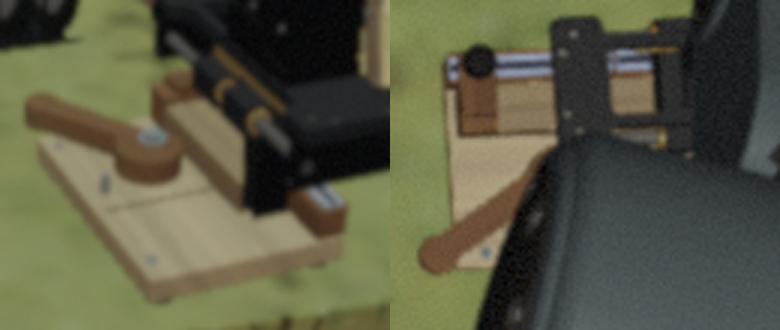

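Both views show the batten along the fence, its left end at or nearly at the stop (right crop (497,105)). No reaction force yet, so I'll creep on.

Call:
step_arm:
  targets:
    - [-1,0,0.004,0,0]
    - [-1,0,0.008,0,0]
    - [-1,0,0.008,0,0]

```text
time_s: 11.85
position: [0.6276, -0.0723, 0.0386]
tcp_rot: [[-0.999, -0.035, 0.0], [-0.035, 0.999, -0.002], [-0.0, -0.002, -1.0]]
force: [-0.5, -5.3, 0.7]
opening: 0.005
grasp_force: 2.4
```

Call:
step_arm:
  targets:
    - [-1,0,0.004,0,0]
    - [-1,0,0.008,0,0]
    - [-1,0,0.008,0,0]

```text
time_s: 12.15
position: [0.6276, -0.0722, 0.0387]
tcp_rot: [[-0.999, -0.036, 0.0], [-0.036, 0.999, -0.005], [-0.0, -0.005, -1.0]]
force: [-1.6, -10.3, -1.0]
opening: 0.004
grasp_force: 5.1
```

Call:
step_arm:
  targets:
    - [-1,0,-0.08,0,0]
    - [-1,0,-0.12,0.1,0]
    - [-1,0,-0.12,0.3,0]
    - [-1,0,-0.12,0.5,0]
    - [-1,0,0,0.7,0]
    - [-1,0.1,0.12,0.9,0]
    - [-1,0.1,0.2,1,0]
    - [-1,0.1,0.2,1,0]
    - [-1,0.1,0.2,1,0]
    - [-1,0.1,0.2,1,0]

```text
time_s: 13.15
position: [0.651, -0.0189, 0.2868]
tcp_rot: [[-0.999, -0.034, -0.004], [-0.034, 0.999, 0.001], [0.004, 0.001, -1.0]]
force: [-0.3, -0.2, -0.4]
opening: 0.004
grasp_force: 0.0
```

Run:
```python
from rig import *
from h import *
s=read_state();print(s["time_s"],s["position"],s["force"])
c=capture("wrist");np.savez("w7.npz",**c)
p=proj(c,[.60,-.02,.04]);x,y=[int(v) for v in p];x0,y0=x-115,y-75;print(x0,y0)
cv2.imwrite("pics/p7.png",cv2.resize(c["color"][y0:y0+160,x0:x0+230,::-1],None,fx=3.4,fy=3.4,interpolation=cv2.INTER_CUBIC))
```

```text
13.15 [ 0.65104095 -0.01892561  0.2867689 ] [-0.30527018 -0.22771309 -0.36636582]
203 85
```

View pics/p7.png

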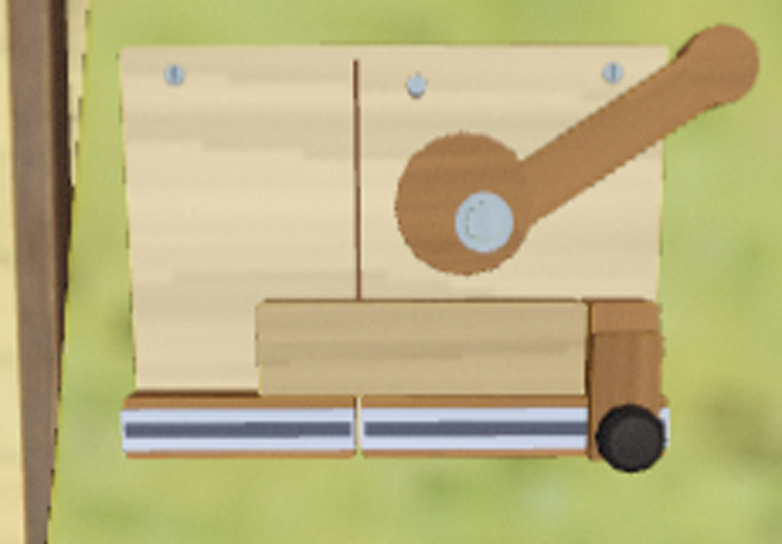

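The batten is flush on the fence and its left end touches the stop (x≈587). The cam is open, bolt at (484,221), lever end at (722,65). Next I compute the lever-sweep waypoints.

Run:
```python
from h import *
c=dict(np.load("w7.npz"));f=lambda u:(np.array(u)+.5)/3.4-.5+[203,85]
P=onz(c,f((484,221)),.0440);L=onz(c,f((724,64)),.0435);print(P,L)
P=(P[:2]+[.5875,.008])/2
yaw=.0345
for ca in [.06,.2,.35,.5,.65,.8,.95,1.05,1.1,1.15,1.2,1.25]:
    a=1.05-ca-yaw; d=np.array([-np.cos(a),np.sin(a)]);n=np.array([np.sin(a),np.cos(a)])
    fy=min(np.degrees(np.arctan2(n[1],n[0])),92); 
    dl=np.radians(np.degrees(np.arctan2(n[1],n[0]))-fy); h=.009+.015*np.cos(dl)+.0095*np.sin(dl)
    X=P+.06*d+h*n; print(ca,X.round(4),"yaw",round(fy,1),(X+.004*n).round(4))
```

```text
[0.58713374 0.00803723 0.044     ] [0.53792538 0.0790118  0.0435    ]
0.06 [0.5723 0.0709] yaw 35.3 [0.5755 0.0732]
0.2 [0.5637 0.0682] yaw 43.3 [0.5666 0.0709]
0.35 [0.5549 0.0639] yaw 51.9 [0.5574 0.0671]
0.5 [0.5469 0.0585] yaw 60.5 [0.5489 0.062 ]
0.65 [0.5399 0.0519] yaw 69.1 [0.5413 0.0556]
0.8 [0.5338 0.0443] yaw 77.7 [0.5347 0.0482]
0.95 [0.529  0.0359] yaw 86.2 [0.5293 0.0399]
1.05 [0.5265 0.0299] yaw 92.0 [0.5264 0.0339]
1.1 [0.5255 0.0273] yaw 92 [0.5251 0.0313]
1.15 [0.5245 0.0246] yaw 92 [0.524  0.0286]
1.2 [0.5237 0.0218] yaw 92 [0.523  0.0258]
1.25 [0.523 0.019] yaw 92 [0.5221 0.0229]
```

Call:
step_arm:
  targets:
    - [-1,0,0.05,0,-0.045]
    - [-1,-0.1,0.15,0,-0.09]
    - [-1,-0.2,0.25,0,-0.135]
    - [-1,-0.3,0.37,-0.1,-0.18]
    - [-1,-0.3,0.37,-0.25,-0.225]
    - [-1,-0.3,0.37,-0.4,-0.27]
    - [-1,-0.3,0.37,-0.55,-0.317]
    - [-1,-0.3,0.37,-0.67,-0.317]
    - [-1,-0.3,0.37,-0.67,-0.317]
    - [-1,-0.3,0.37,-0.67,-0.317]

```text
time_s: 14.2
position: [0.5766, 0.0729, 0.1199]
tcp_rot: [[-0.572, 0.821, -0.003], [0.821, 0.572, 0.0], [0.002, -0.003, -1.0]]
force: [-0.0, 0.2, 0.4]
opening: 0.007
grasp_force: 0.0
```

Call:
step_arm:
  targets:
    - [-1,0.004,0.002,-0.1,0]
    - [-1,0.004,0.002,-0.2,0]
    - [-1,0.004,0.002,-0.26,0]
    - [-1,0.004,0.002,-0.3,0]
    - [-1,0.004,0.002,-0.316,0]
    - [-1,0.004,0.002,-0.316,0]

```text
time_s: 14.8
position: [0.5791, 0.0738, 0.0427]
tcp_rot: [[-0.572, 0.82, 0.001], [0.82, 0.572, -0.0], [-0.001, 0.001, -1.0]]
force: [0.5, 0.6, 0.2]
opening: 0.004
grasp_force: 0.0
```

Call:
step_arm:
  targets:
    - [-1,-0.025,-0.012,-0.004,0.01]
    - [-1,-0.057,-0.022,-0.006,0.044]
    - [-1,-0.075,-0.03,-0.006,0.068]
    - [-1,-0.092,-0.039,-0.006,0.092]
    - [-1,-0.108,-0.049,-0.006,0.116]
    - [-1,-0.124,-0.06,-0.006,0.14]
    - [-1,-0.138,-0.073,-0.006,0.164]
    - [-1,-0.152,-0.087,-0.006,0.188]
    - [-1,-0.165,-0.102,-0.006,0.212]
    - [-1,-0.177,-0.117,-0.006,0.235]
    - [-1,-0.187,-0.134,-0.006,0.26]
    - [-1,-0.196,-0.151,-0.006,0.283]
    - [-1,-0.196,-0.151,-0.006,0.283]

```text
time_s: 16.1
position: [0.53, 0.036, 0.0417]
tcp_rot: [[-0.997, 0.073, 0.002], [0.073, 0.997, -0.0], [-0.002, -0.0, -1.0]]
force: [0.5, 0.0, -0.1]
opening: 0.001
grasp_force: 0.0
```

Call:
step_arm:
  targets:
    - [-1,-0.008,-0.012,0,0.02]
    - [-1,-0.014,-0.024,0,0.032]
    - [-1,-0.018,-0.035,0,0.032]
    - [-1,-0.02,-0.04,0,0.032]
    - [-1,-0.022,-0.046,0,0.032]

```text
time_s: 16.6
position: [0.5246, 0.0247, 0.0409]
tcp_rot: [[-1.0, -0.027, 0.001], [-0.027, 1.0, -0.0], [-0.001, -0.0, -1.0]]
force: [1.0, 1.0, 0.4]
opening: 0.006
grasp_force: 0.8
```

Call:
step_arm:
  targets:
    - [-1,-0.001,-0.005,0,0]
    - [-1,-0.002,-0.01,0,0]
    - [-1,-0.002,-0.01,0,0]

```text
time_s: 16.9
position: [0.5234, 0.0222, 0.0405]
tcp_rot: [[-1.0, -0.028, -0.0], [-0.028, 1.0, -0.0], [0.0, -0.0, -1.0]]
force: [0.9, 0.5, 0.4]
opening: 0.008
grasp_force: 0.5
```

Call:
step_arm:
  targets:
    - [-1,-0.001,-0.006,0,0]
    - [-1,-0.002,-0.012,0,0]
    - [-1,-0.002,-0.012,0,0]

```text
time_s: 17.2
position: [0.5229, 0.0191, 0.0405]
tcp_rot: [[-1.0, -0.028, -0.0], [-0.028, 1.0, -0.0], [0.0, -0.0, -1.0]]
force: [1.3, 1.6, -0.1]
opening: 0.004
grasp_force: 0.7
```

Call:
step_arm:
  targets:
    - [-1,-0.001,-0.004,0,0]
    - [-1,-0.001,-0.008,0,0]
    - [-1,-0.001,-0.008,0,0]

```text
time_s: 17.5
position: [0.5226, 0.0175, 0.0405]
tcp_rot: [[-1.0, -0.028, -0.0], [-0.028, 1.0, 0.0], [0.0, 0.0, -1.0]]
force: [2.2, 4.2, -0.8]
opening: 0.005
grasp_force: 2.0
```

Resistance is beginning, so I'm pressing on.

Call:
step_arm:
  targets:
    - [-1,-0.001,-0.004,0,0]
    - [-1,-0.001,-0.008,0,0]
    - [-1,-0.001,-0.008,0,0]

```text
time_s: 17.8
position: [0.5225, 0.0161, 0.0404]
tcp_rot: [[-1.0, -0.028, 0.0], [-0.028, 1.0, 0.001], [-0.0, 0.001, -1.0]]
force: [2.9, 6.8, -0.0]
opening: 0.009
grasp_force: 3.3
```

Call:
step_arm:
  targets:
    - [-1,0,-0.004,0,0]
    - [-1,0,-0.008,0,0]
    - [-1,0,-0.008,0,0]

```text
time_s: 18.1
position: [0.5224, 0.0148, 0.0404]
tcp_rot: [[-1.0, -0.027, -0.0], [-0.027, 1.0, 0.002], [-0.0, 0.002, -1.0]]
force: [3.2, 10.0, -1.6]
opening: 0.007
grasp_force: 4.5
```

Call:
step_arm:
  targets:
    - [-1,0,-0.004,0,0]
    - [-1,0,-0.008,0,0]
    - [-1,0,-0.012,0,0]
    - [-1,0,-0.012,0,0]

```text
time_s: 18.5
position: [0.5223, 0.0129, 0.0403]
tcp_rot: [[-1.0, -0.027, -0.0], [-0.027, 1.0, 0.004], [0.0, 0.004, -1.0]]
force: [3.4, 14.7, -1.4]
opening: 0.005
grasp_force: 6.7
```

Run:
```python
from rig import *
s=read_state();print(s["time_s"],s["position"],s["force"])
```

```text
18.5 [0.52227239 0.01292349 0.04029103] [ 3.40722387 14.66514412 -1.44160395]
```

Call:
step_arm:
  targets:
    - [-1,0,-0.004,0,0]
    - [-1,0,-0.008,0,0]
    - [-1,0,-0.01,0,0]
    - [-1,0,-0.01,0,0]
    - [-1,0,-0.01,0,0]

```text
time_s: 19.0
position: [0.5222, 0.0111, 0.0402]
tcp_rot: [[-1.0, -0.026, -0.0], [-0.026, 1.0, 0.004], [0.0, 0.004, -1.0]]
force: [5.5, 16.9, -2.4]
opening: 0.005
grasp_force: 7.6
```

Call:
step_arm:
  targets:
    - [-1,0,0.02,0,0]
    - [-1,0,0.06,0,0]
    - [-1,0,0.1,0.05,0]
    - [-1,0,0.1,0.2,0]
    - [-1,0,0.1,0.4,0]
    - [-1,0.15,0.1,0.6,0]
    - [-1,0.3,0,0.8,0]
    - [-1,0.48,-0.08,0.98,0]
    - [-1,0.48,-0.08,0.98,0]
    - [-1,0.48,-0.08,0.98,0]

```text
time_s: 20.0
position: [0.6485, -0.015, 0.2925]
tcp_rot: [[-1.0, -0.026, 0.016], [-0.026, 1.0, -0.005], [-0.015, -0.005, -1.0]]
force: [0.2, 0.4, 0.1]
opening: 0.007
grasp_force: 0.0
```

Run:
```python
from rig import *
from h import *
s=read_state();print(s["time_s"],s["position"],s["force"])
c=capture("wrist");np.savez("w8.npz",**c)
p=proj(c,[.60,-.02,.04]);x,y=[int(v) for v in p];x0,y0=x-115,y-75;print(x0,y0)
cv2.imwrite("pics/p8.png",cv2.resize(c["color"][y0:y0+160,x0:x0+230,::-1],None,fx=3.4,fy=3.4,interpolation=cv2.INTER_CUBIC))
```

```text
20.0 [ 0.64854351 -0.01496076  0.29253526] [0.15778157 0.44274508 0.12738218]
200 83
```

View pics/p8.png

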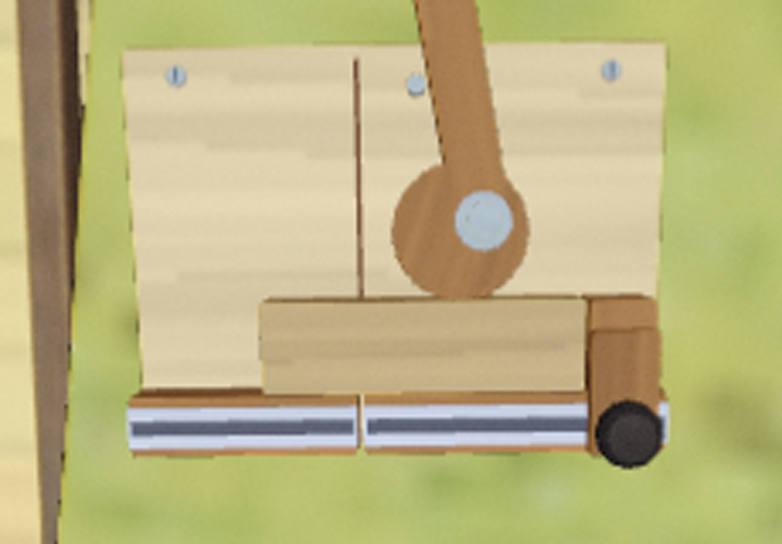

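The lever now rests near the pin (415,85), the cam presses the batten at (465,297), and the batten is flush against the fence and at the stop (587,345). The hand is clear, so I'm handing in.

```bash
python3 -c "
from rig import *
print(hand_in())"
```

```text
the job is handed in; nothing more can be done
None
```

The batten is flat against the fence with its end at the length stop, the cam lever is swung round and clamps it, the hand is clear, and the job was handed in at about 20 s; the hand-in gave no verdict, and the cam's holding force after release was not measured (about 17 N at the fingertips when I let go).

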